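# Pack the metal finds and close the vacuum pot

### The arm

A 6-joint arm with a two-finger parallel gripper is mounted at the origin on the work surface. World frame = base frame: x ahead of the robot, y to its left, z up, the work surface at z = 0. Lengths are in m, angles in rad, forces in N, time in s.
With the tool pointing down it reaches from about 0.25 to 0.775 m from the base axis. Payload 4 kg.
Tool frame: the origin (TCP) lies midway between the tips of the shut fingers; the grasp point (between the pads) lies 19 mm behind it (robot.hold_point_z is the distance from the TCP to the grasp point, in m); z points along the fingers, y is the line along which they close (so a half turn about z gives the same grasp; the last joint's range is limited). The gripper opens to 94 mm and grips with 3 to 60 N. Pads are 16 mm wide; open, the fingers measure 119 mm over their backs; the gripper's body (75 mm by 177 mm) begins 78 mm behind the grasp point.
Start: joints at [1.246, 0.087, 1.371, -0, 1.684, -0.103], TCP at [0.121, 0.537, 0.206] pointing down, gripper open.
Joint ranges: [-3.1, 3.1], [-0.76, 2.03], [0.27, 2.55], [-1.08, 4.22], [0.17, 2.65], [-2.57, 2.57]. Speed limits (rad/s): [2.79, 2.79, 3.14, 3.14, 3.14, 3.14].

### API

Orientations are given as [roll, pitch, yaw] about the fixed x, y, z axes, in that order (R = Rz(yaw) Ry(pitch) Rx(roll)).
In Python, from bench import readout, imaging, robot gives the robot as it stands.
- The arm moves only by the tool carry_out, never from a script. Its argument "motion" is text: rows parted by semicolons, each of 7 numbers parted by spaces: the shift along the tool's x, y, z each as a share of 200 mm, from -1 to 1, then the turn, a rotation vector about the tool's x, y, z each as a share of 120 degrees, from -1 to 1, then the opening, from 0 (shut) to 1 (fully open). A call has 1 to 12 rows; each row shifts and turns the commanded pose from where the row before left it, along the tool's axes as they then stand; what a row does not reach is not made up. A row lasts 1/8 s, in which the tool goes at most 62.5 mm and 10.7 degrees, less where a joint would pass 70% of its speed; a pose out of reach is approached as far as the arm can. A call with a number of a shift or a turn outside -1 to 1 is refused whole. A call with a gripper value outside its range is refused whole. The fingers move at their own pace and stop on an object; the grip force is fixed at half the most. Time passes only in rows, so rows that do not move let the fingers close. It gives the time, the measured TCP pose, the force, the opening and the grip force at its end, in the units of the state.
- readout.get_obs(): the state, without advancing time (a new reading comes with each control period).
- imaging.snapshot(name): name is "scene" or "top" or "wrist"; returns a dict with "pixels" (480x640x3 uint8, red, green, blue), "fx", "fy", "cx", "cy" (pixels), "dist_coeffs" ([k1, k2, p1, p2, k3] as OpenCV has them; the pictures are not rectified), "R" (3x3) and "t" (3): a world point X has camera coordinates R X + t. Camera axes: x right, y down, z forward; pixel columns grow to the right and rows downward; lengths in m; the calibration is good to about 2 mm. A picture is of the moment at which its call begins. There is no depth.
- robot.close_job(): hands the job in; it is judged then, once.
The state is a dict: "time": time; "joint_positions": joint angles; "qvel": joint speeds; "joint_torque": joint torques, N m; "tool_pos": TCP position; "ee_rot": TCP orientation; "wrist_force": force on the tool from outside, world axes, zero at the start; "wrist_torque": the same for the moment, N m; "width": finger opening in m; "finger_force": force on a finger pad.
Only numpy, scipy, OpenCV 4.12 (cv2) and the standard library are available. Lean on these libraries where they do the work, as an engineer would, in place of code of your own. Each camera call takes 0.05 s, during which the arm holds its last target. There are 200 camera calls.

### The job

Sort the three finds on the foam sheet: put the two metal ones, the T-headed iron spike and the bronze axe head, into the open pot of the vacuum drying unit, and lay the pottery sherd in the white tray with the other sherds. Then take the pot's lid by its handle, push it down into the pot against the springy seal and turn it clockwise (seen from above) a quarter turn until it stops; finish still gripping the handle and pressing the lid down, because the pump has not drawn it tight yet. Leave the bottles, the tape, the brush and the screwdriver where they are.

Things in the scene. Friction and masses are not known exactly. Their poses are not given: they have to be found in the camera images.
- pot: Vacuum drying unit, bolted down: an upright round steel pot with a low grey pump (80 mm high, 95 to 195 mm from the pot's axis, on its +x side) on one plate 285 x 160 x 8 mm. Origin on the pot's axis at bench level, z up, x from pot to pump. Pot 127 mm wide over the collar, inner floor (foam) at 16 mm, inside 108 mm wide, empty and open at the start.
- pot_mouth (a point): Centre of the pot's mouth, on its axis at the top of the collar, 85 mm above the bench. A bayonet flange inside the collar narrows the mouth to 89 mm. A black rubber seal ring (105 mm inner, 120 mm outer dia) stands 9 mm proud of the collar (top 94 mm above the bench). Finds may be let go just inside the mouth: fingertips fit in, a gripper's body does not.
- pot_notch (a point): Middle of one of two open notches in the flange, 49 mm from the axis on the pot's +x side (the other is across the mouth, on -x); each 42 degrees wide, marked by a dark tab outside the collar. The lid's lugs enter here: its handle must lie along the pot's x axis, either way round, within 7 degrees.
- pot_stop (a point): Where a lug that entered at pot_notch ends, at the fixed stop: 80 degrees clockwise (seen from above) round the pot's axis. The lid turns only while the seal is squeezed more than 6 mm, and only clockwise. Beyond 67 degrees the lugs are under pockets: a lid let go there springs up 2 to 3 mm and stays locked.
- seal (a joint): How far the springy seal ring is squeezed down, in m: 0 free, 0.009 flat. It pushes up with 5 N when first touched, rising to 13 N at 0.009; the lid's weight (3 to 4 N) helps the robot. Over 0.006 frees the lid to turn (and rubs on it, up to 0.5 Nm); 0.0035 with the lid locked and let go.
- lid: The pot's aluminium lid, 0.34 kg, standing on its plug. Origin: centre of the plug's underside, z up. Plug 84 mm dia (tapered to 77 at the foot), 17 mm high, with two lugs (20 mm wide, 6 mm high, out to 49 mm) at its foot on +x and -x; disc 124 mm dia from 17 to 25 mm; handle: black bar along x, 84 x 16 mm, from 25 to 63 mm.
- lid_grip (a point): The point to grip in the lid's handle: on the lid's axis, 53 mm above the lid's origin; pinch across the lid's y (16 mm). With the lid on the pot this point is 130 mm above the bench when the lid first touches the seal, 124 mm when free to turn, 121 mm with the seal flat.
- spike: A T-headed iron spike, dark and rusty, 57 mm long, 60 g, flat on the 5 mm foam sheet. Origin: middle of its underside; x along the shank from head to tip. Shank 10 x 10 mm, from x = -18 to +30 mm; cross-bar head 30 mm wide (y), 11 mm high at x = -22 mm. Pinch across the shank (y) a little ahead of the head.
- axe: A bronze socketed axe head, dull green-brown, 60 mm long, about 130 g, flat on the foam sheet. Origin: middle of its underside; x from the socket to the blade. The parallel socket part is 24 mm wide (y), 18 mm high, from x = -30 to +6 mm; the blade flares to 40 mm at x = +25 mm.
- axe_grip (a point): The middle of the axe's parallel socket part (12 mm behind its origin, 9 mm above its underside); pinch across y (24 mm).
- sherd: A flat dark pottery sherd with incised lines, many-sided, 69 x 42 mm, 9 mm thick, 35 g, flat on the foam sheet. Origin: middle of its underside; the edges at y = +21 and -21 mm are parallel for about 40 mm: pinch across y (42 mm).
- tray: The white finds tray, fixed to the bench: an open box 200 (x) x 150 (y) x 35 mm, walls and floor 4 mm. Origin: centre of its underside, z up. Two sherds lie in its -x half; its +x half is empty.
- sherd_b: A sherd about 54 mm wide, 8 mm thick, lying in the tray (x = -60, y = +32 mm of the tray); it stays in the tray.
- sherd_c: A paler sherd about 48 mm wide, 8 mm thick, lying in the tray (x = -55, y = -33 mm of the tray); it stays in the tray.
- solvent: Bystander: amber bottle, 64 mm dia, 140 mm tall; origin under its centre.
- vial: Bystander: small amber bottle, 38 mm dia, 70 mm tall; origin under its centre.
- tape: Bystander: pale roll of tape, 96 mm dia, 48 mm tall; origin under its centre.
- brush: Bystander: flat brush, 170 mm long, 42 mm wide, 20 mm high, lying on the bench; origin under its middle.
- screwdriver: Bystander: small wooden-handled screwdriver, 160 mm long, 26 mm high, lying on the bench; origin under its middle.
Things that resemble listed ones, but are neither listed nor needed, are in the scene too. Leave any purple or turquoise look-alike of the sherd_b alone.

How it is judged:
On the way, in this order (a step that is already met when the one before it is completed fails the run):
1. both metal finds lie in the pot and the sherd lies in the tray, all let go (horizontal distance between each of spike, axe and pot below 0.052 m and z of spike in the frame of pot between 0.005 and 0.06 m and z of axe in the frame of pot between 0.005 and 0.06 m and x of sherd in the frame of tray between -0.09 and 0.09 m and y of sherd in the frame of tray between -0.068 and 0.068 m and z of sherd in the frame of tray below 0.035 m and contact force between the fingers and spike below 0.05 N and contact force between the fingers and axe below 0.05 N and contact force between the fingers and sherd below 0.05 N and linear speed of each of spike, axe, sherd below 0.03 m/s), for 0.1 s.
2. the lid is in the pot's notches and pressed down on the seal, not yet turned (horizontal distance between lid and pot below 0.0045 m and angle between lid's own z axis and vertical below 0.08 rad and value of joint seal above 0.004 m and angle between the x axis of lid and the x axis of pot, either way round below 0.35 rad), for 0.03 s.
At the end, for the whole second after the job is handed in: Spike and axe in the pot, three sherds in the tray, at rest; lid centred on the pot within 4.5 mm, level, turned over 69 degrees under the flange, origin under 73.5 mm above the bench, seal squeezed over 4.5 mm (3.5 mm if let go), still held in the fingers with over 2 N (horizontal distance between each of spike, axe and pot below 0.052 m and z of spike in the frame of pot between 0.005 and 0.06 m and z of axe in the frame of pot between 0.005 and 0.06 m and linear speed of each of spike, axe, sherd below 0.03 m/s and x of sherd in the frame of tray between -0.09 and 0.09 m and y of sherd in the frame of tray between -0.068 and 0.068 m and z of each of sherd, sherd_b, sherd_c in the frame of tray below 0.035 m and x of sherd_b in the frame of tray between -0.09 and 0.09 m and y of sherd_b in the frame of tray between -0.068 and 0.068 m and x of sherd_c in the frame of tray between -0.09 and 0.09 m and y of sherd_c in the frame of tray between -0.068 and 0.068 m and horizontal distance between lid and pot below 0.0045 m and angle between lid's own z axis and vertical below 0.08 rad and angle between the x axis of lid and the x axis of pot, either way round above 1.2 rad and z of lid in the frame of pot below 0.0735 m and value of joint seal above 0.0045 m and contact force between the fingers and lid above 2 N and linear speed of lid below 0.02 m/s); the arm keeps its last pose, push and grip.
It fails at once if the solvent is pushed more than 30 mm or tipped over (distance of solvent from where it was at the start of the episode above 0.03 m or angle between solvent's own z axis and vertical above 0.5 rad).
It fails at once if the vial is pushed more than 30 mm or tipped over (distance of vial from where it was at the start of the episode above 0.03 m or angle between vial's own z axis and vertical above 0.5 rad).
It fails at once if the tape is pushed more than 30 mm or tipped over (distance of tape from where it was at the start of the episode above 0.03 m or angle between tape's own z axis and vertical above 0.5 rad).
It fails at once if the brush is pushed more than 30 mm or tipped over (distance of brush from where it was at the start of the episode above 0.03 m).
It fails at once if the screwdriver is pushed more than 30 mm or tipped over (distance of screwdriver from where it was at the start of the episode above 0.03 m).
It also fails if it takes over 72 s, if anything falls off the work surface, if the arm or the gripper's body presses on something with over 40 N, if the wrist force passes 120 N, or if a joint passes its speed limit or range.

## Working session

There is one attempt and no reset: what is moved stays moved. The work goes in short steps, Python scripts to look and compute and a tool call to move; the robot and the scene stay as the last step left them, time stands still between calls to the robot, and variables do not carry over. Pictures are saved under pics/ and viewed, at most 10 in all, crops included, and the job is handed in when it is done.

Besides the shell and the picture viewer there is one more tool, called after "Call:" as name(argument=value, ...), one argument or row to a line, values as JSON. carry_out: Moves the arm, as the interface text tells. Its arguments: {"type":"object","properties":{"motion":{"type":"string"}},"required":["motion"]}

```bash
ls; mkdir -p pics; cat > h.py <<'E'
import numpy as np, cv2, sys
from bench import readout, imaging, robot
def snap(n,f):
    s=imaging.snapshot(n); cv2.imwrite('pics/'+f,s['pixels'][:,:,::-1]); np.savez('pics/'+f[:-4],**s); return s
def load(f): return dict(np.load('pics/'+f+'.npz'))
def K(s): return np.array([[s['fx'],0,s['cx']],[0,s['fy'],s['cy']],[0,0,1.]],float)
def ray(s,uv):
    p=cv2.undistortPoints(np.array(uv,float).reshape(-1,1,2),K(s),np.array(s['dist_coeffs'],float)).reshape(-1,2)
    d=np.c_[p,np.ones(len(p))]@np.array(s['R']); return -np.array(s['R']).T@np.array(s['t']),d
def plane(s,uv,z):
    c,d=ray(s,uv); return c+d*((z-c[2])/d[:,2])[:,None]
def proj(s,X):
    r,_=cv2.Rodrigues(np.array(s['R'],float)); return cv2.projectPoints(np.array(X,float).reshape(-1,1,3),r,np.array(s['t'],float),K(s),np.array(s['dist_coeffs'],float))[0].reshape(-1,2)
def tri(s1,a,s2,b):
    c1,d1=ray(s1,a);c2,d2=ray(s2,b);d1=d1[0]/np.linalg.norm(d1);d2=d2[0]/np.linalg.norm(d2)
    A=np.c_[d1,-d2];l=np.linalg.lstsq(A,c2-c1,rcond=None)[0];p,q=c1+l[0]*d1,c2+l[1]*d2
    return (p+q)/2,np.linalg.norm(p-q)
E
python3 - <<'E'
from h import *
for n in ['top','scene','wrist']:
    s=snap(n,n+'0.png'); print(n,-s['R'].T@s['t'],s['R'][2],s['fx'])
print(readout.get_obs())
E
```

```text
pics
top [ 0.2906949  -0.00277446  1.34398652] [ 0.11831851 -0.00605761 -0.99295722] 587.6464374615365
scene [ 1.18088256 -0.40152233  0.92256205] [-0.6221887   0.33308362 -0.70847479] 501.76974337639297
wrist [0.05647147 0.54992225 0.38278912] [ 0.22670585 -0.05238711 -0.97255336] 421.7288115028256
{'time': 0.15, 'joint_positions': array([ 1.24591367e+00,  8.77815605e-02,  1.37184777e+00,  3.37158118e-06,
        1.68357078e+00, -1.03103957e-01]), 'qvel': array([-6.32044035e-04, -4.44499147e-03, -4.10204095e-03, -1.84022427e-04,
        4.40479998e-04,  4.77313679e-05]), 'joint_torque': array([ 1.17003936e-03, -3.40643978e+01, -3.02792144e+01,  7.17965676e-02,
        3.05256969e-02, -1.28468996e-04]), 'tool_pos': array([0.1208606 , 0.53615487, 0.20460514]), 'ee_rot': array([-3.13999408e+00, -1.68774786e-04,  2.91981419e+00]), 'wrist_force': array([-0.67694687,  0.03236327, -1.19927143]), 'wrist_torque': array([ 0.02636868,  0.01202936, -0.02275995]), 'finger_force': 0.0, 'width': 0.09394451161213499}
```

View pics/top0.png

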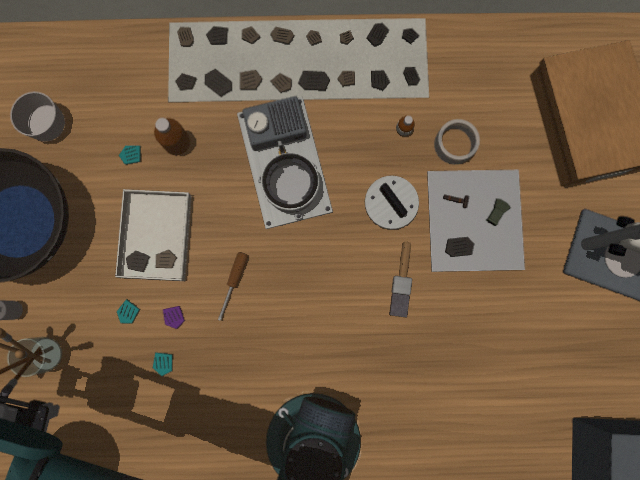

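View pics/scene0.png

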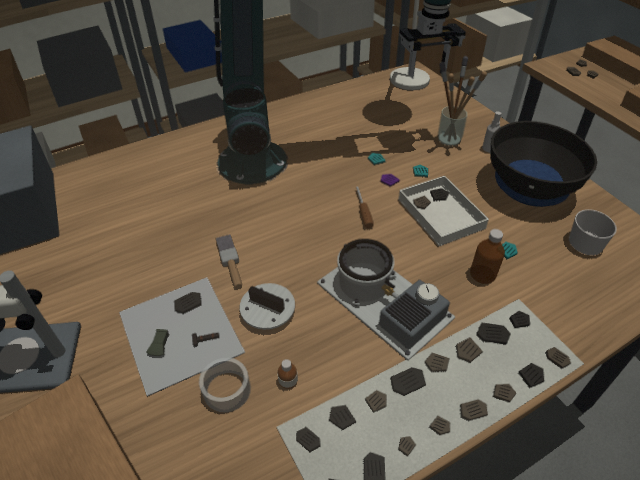

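The top view (up = +x, left = +y) shows the pot at about (291,182) with its pump up-left. The lid is at (392,202), and the foam sheet holds the spike (457,200), axe (498,211) and sherd (459,246). The tray is at (154,235), with its two sherds at the bottom and the empty half at the top. The scene view agrees: lid (267,303), spike (206,338), axe (158,343), sherd (188,301), pot (366,262).

```bash
cat >> h.py <<'E'
def blobs(s,box,mask,amin=30):
    x0,y0,x1,y1=box; m=np.zeros(mask.shape,np.uint8); m[y0:y1,x0:x1]=mask[y0:y1,x0:x1]
    cs=cv2.findContours(m,cv2.RETR_EXTERNAL,cv2.CHAIN_APPROX_NONE)[0]
    out=[]
    for c in cs:
        a=cv2.contourArea(c)
        if a<amin: continue
        M=cv2.moments(c); out.append((a,(M['m10']/M['m00'],M['m01']/M['m00']),cv2.minAreaRect(c),c))
    return sorted(out,key=lambda t:-t[0])
E
python3 - <<'E'
from h import *
T=load('top0');S=load('scene0')
g=lambda s:cv2.cvtColor(s['pixels'],cv2.COLOR_RGB2GRAY)
gt,gs=g(T),g(S)
tb=[b[1] for b in blobs(T,(432,175,520,268),gt<95)]; sb=[b[1] for b in blobs(S,(130,285,235,375),gs<75,15)]
print('top',[(np.round(b,1),np.round(plane(T,[b],.01)[0],4)) for b in tb]); print('scene',[(np.round(b,1),np.round(plane(S,[b],.01)[0],4)) for b in sb])
# pot: dark seal ring
tt=blobs(T,(255,140,330,225),gt<60,200); 
for b in tt: print('pot top',b[0],b[1],b[2], cv2.fitEllipse(b[3]))
for b in blobs(S,(325,230,400,300),gs<60,100): print('pot sc',b[0],b[1],b[2],cv2.fitEllipse(b[3]))
for b in blobs(T,(360,170,425,235),gt>120,200): print('lid top',b[0],b[1],cv2.fitEllipse(b[3]),plane(T,[cv2.fitEllipse(b[3])[0]],.025))
for b in blobs(T,(372,182,415,222),gt<60,50): print('hnd top',b[0],b[1],b[2],plane(T,[b[1]],.063))
for b in blobs(S,(235,280,300,335),gs<60,50): print('hnd sc',b[0],b[1],b[2])
for b in blobs(S,(230,270,300,335),gs>110,50): print('lid sc',b[0],cv2.fitEllipse(b[3]),plane(S,[cv2.fitEllipse(b[3])[0]],.025))
E
```

```text
top [(array([459.1, 246.5]), array([ 0.4252, -0.3436,  0.01  ])), (array([497.5, 211.4]), array([ 0.5051, -0.4367,  0.01  ])), (array([457.8, 199.6]), array([ 0.5344, -0.3457,  0.01  ]))]
scene [(array([187.4, 302.5]), array([ 0.4254, -0.3416,  0.01  ])), (array([158. , 344.2]), array([ 0.5025, -0.434 ,  0.01  ])), (array([203., 338.]), array([ 0.5339, -0.3426,  0.01  ])), (array([225.7, 372.3]), array([ 0.6348, -0.33  ,  0.01  ]))]
pot top 2246.0 (289.7517067379044, 180.56901157613535) ((290.0, 180.5), (53.0, 54.0), 90.0) ((289.76214599609375, 180.57171630859375), (53.159751892089844, 53.84005355834961), 102.7813491821289)
pot sc 1689.0 (365.3034339846063, 259.35395697651467) ((365.0, 259.5), (41.0, 52.0), 90.0) ((365.2896728515625, 259.3451843261719), (40.783836364746094, 52.783363342285156), 94.68026733398438)
pot sc 697.0 (364.8756575801052, 289.43687230989957) ((365.89501953125, 287.6080627441406), (55.73468780517578, 24.888751983642578), 4.864514350891113) ((364.8406677246094, 285.91937255859375), (28.000804901123047, 51.911537170410156), 96.15129089355469)
lid top 2154.5 (391.
[... 379 characters left out ...]
 448.5 (265.9814195466369, 299.16053511705684) ((266.0517272949219, 298.87933349609375), (39.12932586669922, 14.181097030639648), 23.198589324951172)
hnd sc 169.5 (263.4641101278269, 327.88692232055064) ((266.0, 324.5), (19.0, 52.0), 90.0)
lid sc 2800.0 ((265.4894714355469, 295.7624816894531), (60.94385528564453, 66.47225952148438), 83.74884033203125) [[ 0.50580821 -0.17997714  0.025     ]]
lid sc 209.0 ((240.77024841308594, 327.39605712890625), (16.01786231994629, 29.826841354370117), 98.548828125) [[ 0.55813232 -0.26231663  0.025     ]]
lid sc 195.0 ((286.3884582519531, 324.24554443359375), (20.198413848876953, 34.133792877197266), 80.67450714111328) [[ 0.59820327 -0.17283307  0.025     ]]
```

```bash
python3 - <<'E'
from h import *
T=load('top0')
im=T['pixels'][:,:,::-1]
a=cv2.resize(im[85:235,230:430],None,fx=4,fy=4,interpolation=cv2.INTER_CUBIC)
cv2.imwrite('pics/crop1.png',a)
# tray
hsv=cv2.cvtColor(T['pixels'],cv2.COLOR_RGB2HSV)
for b in blobs(T,(105,180,200,290),((hsv[...,1]<45)&(hsv[...,2]>120)).astype(np.uint8),300): print(b[0],b[1],b[2],plane(T,cv2.boxPoints(b[2]),.035))
print([np.round(plane(T,[p],z)[0],3) for p,z in [((172,137),.1),((406,125),.05),((458,141),.04),((401,280),.02),((234,285),.02)]])
E
```

```text
4758.0 (155.57317500350285, 236.5203166596609) ((151.53854370117188, 234.3451385498047), (66.34619140625, 89.53719329833984), 4.513988018035889) [[0.36990267 0.43446441 0.035     ]
 [0.57254425 0.42272784 0.035     ]
 [0.55751204 0.27178188 0.035     ]
 [0.35571693 0.28618106 0.035     ]]
[array([0.668, 0.294, 0.1  ]), array([ 0.701, -0.226,  0.05 ]), array([ 0.665, -0.345,  0.04 ]), array([ 0.351, -0.206,  0.02 ]), array([0.347, 0.17 , 0.02 ])]
```

View pics/crop1.png

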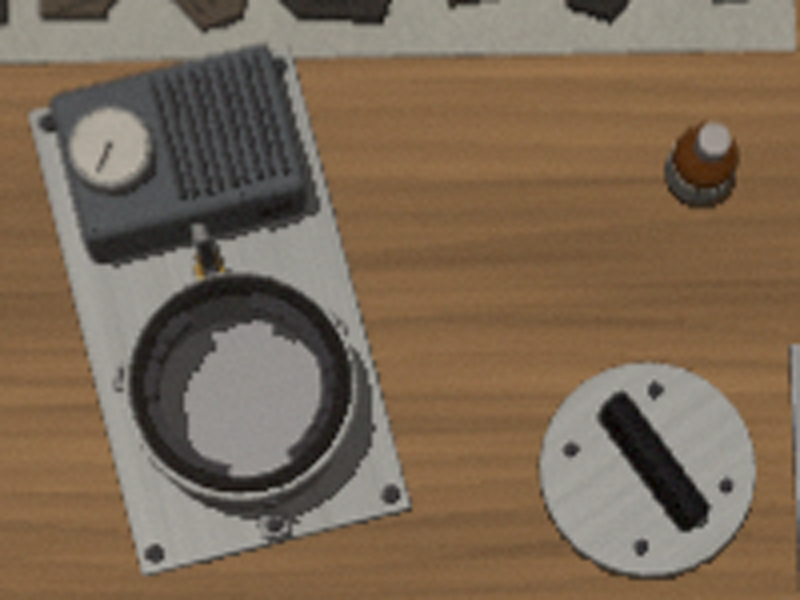

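The crop shows the seal ring centred near top-view pixel (290,181) and the pump side pointing up and slightly left. The lid handle runs from (384,186) to (406,215), and the vial is at (406,125). Next I move over the foam for a close look.

```bash
cat >> h.py <<'E'
def plan(x,y,z,yaw,n=None):
    "rows of constant tool-frame shift+turn to the target (shift first, then turn, each row)"
    o=readout.get_obs(); p=o['tool_pos']; y0=o['ee_rot'][2]
    a=(yaw-y0+np.pi)%(2*np.pi)-np.pi; d=np.array([x,y,z])-p
    if n is None: n=int(max(np.ceil(np.linalg.norm(d)/.055),np.ceil(abs(a)/.18),1))
    M=sum(np.array([[np.cos(t),np.sin(t)],[np.sin(t),-np.cos(t)]]) for t in y0+a/n*np.arange(n))
    v=np.linalg.solve(M,d[:2])/.2
    print(f"n={n} row: {v[0]:.4f} {v[1]:.4f} {-d[2]/n/.2:.4f} 0 0 {-a/n/np.radians(120):.4f}   from",np.round(p,4),round(y0,3),'t',o['time'],'F',np.round(o['wrist_force'],1),'w',round(o['width'],4))
E
python3 - <<'E'
from h import *
T=load('top0');S=load('scene0')
P,g=tri(T,[(289.76,180.57)],S,[(365.29,259.345)]); print('seal',P,g)
for a,b in [((459.1,246.5),(187.4,302.5)),((497.5,211.4),(158,344.2)),((457.8,199.6),(203,338)),((392.9,200.1),(266,299))]: print(tri(T,[a],S,[b]))
E
```

```text
seal [0.56899369 0.04033178 0.08908908] 0.0025481758396283935
(array([ 0.42556429, -0.34244496,  0.01056404]), np.float64(0.001916549210345092))
(array([ 0.5047399 , -0.43470271,  0.0137057 ]), np.float64(0.0015754570803773293))
(array([ 0.53444764, -0.34395344,  0.01176747]), np.float64(0.0028842614693357195))
(array([ 0.52963871, -0.18902272,  0.04582847]), np.float64(0.0025476696182074954))
```

Call:
carry_out(
  motion="-0.17 -0.233 -0.013 0 0 0 1; -0.17 -0.233 -0.013 0 0 0 1; -0.17 -0.233 -0.013 0 0 0 1; -0.17 -0.233 -0.013 0 0 0 1; -0.17 -0.233 -0.013 0 0 0 1; -0.17 -0.233 -0.013 0 0 0 1; -0.17 -0.233 -0.013 0 0 0 1; -0.17 -0.233 -0.013 0 0 0 1; -0.17 -0.233 -0.013 0 0 0 1; -0.17 -0.233 -0.013 0 0 0 1; -0.17 -0.233 -0.013 0 0 0 1; -0.17 -0.233 -0.013 0 0 0 1",
)

```text
time: 1.65
tool_pos: [0.3963, -0.1007, 0.2366]
ee_rot: [3.141, 0.0, 2.919]
wrist_force: [0.2, 0.8, -0.2]
width: 0.0939
finger_force: 0.0
```

Call:
carry_out(
  motion="-0.17 -0.233 -0.013 0 0 0 1; -0.17 -0.233 -0.013 0 0 0 1; -0.17 -0.233 -0.013 0 0 0 1; -0.17 -0.233 -0.013 0 0 0 1; -0.17 -0.233 -0.013 0 0 0 1; 0 0 0 0 0 0.085 1; 0 0 0 0 0 0.085 1; 0 0 0 0 0 0.085 1; 0 0 0 0 0 0.085 1; 0 0 0 0 0 0.085 1; 0 0 0 0 0 0.085 1; 0 0 0 0 0 0.085 1",
)

```text
time: 3.15
tool_pos: [0.5104, -0.3633, 0.249]
ee_rot: [-3.141, -0.001, 1.668]
wrist_force: [-0.4, 0.0, -0.2]
width: 0.0942
finger_force: 0.0
```

```bash
python3 - <<'E'
from h import *
s=snap('wrist','w1.png')
g=cv2.cvtColor(s['pixels'],cv2.COLOR_RGB2GRAY)
for b in blobs(s,(0,0,640,480),g<85,300):
    r=b[2]; P=plane(s,cv2.boxPoints(r),.013); c=plane(s,[r[0],b[1]],.013)
    e=P[1]-P[0];f=P[2]-P[1]
    print(int(b[0]),np.round(b[1]),np.round(c[:,:2],4).tolist(),'sides',np.round(np.linalg.norm(e),4),np.round(np.arctan2(e[1],e[0]),3),np.round(np.linalg.norm(f),4),np.round(np.arctan2(f[1],f[0]),3))
E
```

```text
99264 [319. 398.] [[0.5267, -0.5559], [0.5295, -0.5898]] sides 0.6936 0.099 0.3017 -1.242
21298 [110.  80.] [[0.2941, -0.2666], [0.2971, -0.2675]] sides 0.2029 1.09 0.2475 -0.34
2451 [240. 170.] [[0.4274, -0.3429], [0.4272, -0.3429]] sides 0.042 0.125 0.0678 -1.468
1615 [310. 268.] [[0.5055, -0.4331], [0.5057, -0.4356]] sides 0.0388 0.943 0.0614 -0.654
1595 [352.  16.] [[0.5272, -0.1857], [0.5214, -0.1915]] sides 0.0803 0.592 0.0234 -0.922
881 [301. 325.] [[0.501, -0.5047], [0.5018, -0.5012]] sides 0.0315 1.548 0.0673 -0.003
718 [349. 183.] [[0.5363, -0.3395], [0.5353, -0.3448]] sides 0.0566 1.332 0.0287 -0.236
559 [548.  85.] [[0.7169, -0.2275], [0.7164, -0.2306]] sides 0.0343 0.699 0.0399 -0.769
442 [347.  79.] [[0.5228, -0.2411], [0.5225, -0.2476]] sides 0.0307 1.381 0.1029 -0.154
364 [507. 174.] [[0.6918, -0.3252], [0.6907, -0.3198]] sides 0.0234 0.677 0.0569 -0.825
346 [441. 220.] [[0.6313, -0.3702], [0.6319, -0.3726]] sides 0.0157 0.524 0.0635 -1.004
```

View pics/w1.png

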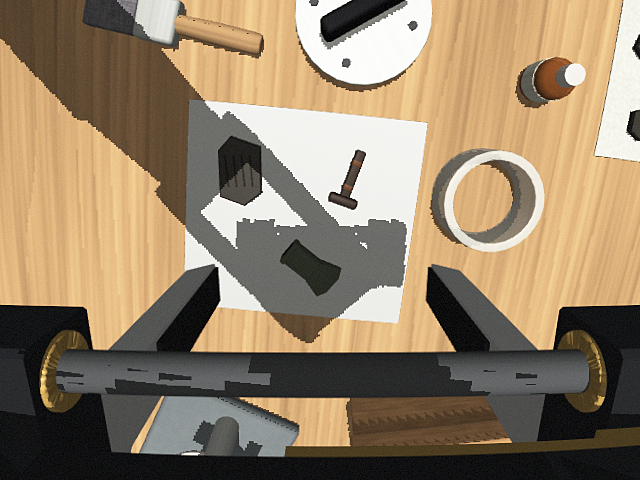

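The wrist view shows the spike at about (349,183) with its head end down-left, the axe at (310,268) with its blade down-right, and the sherd at (240,170). The measured sizes match: 57x29, 61x39 and 68x42 mm, with heights of 11 to 14 mm from the two views. Going for the spike.

```bash
python3 - <<'E'
from h import *
plan(.5346,-.3463,.05,1.332,4)
# axe ends & brighter thresholds
s=load('w1'); g=cv2.cvtColor(s['pixels'],cv2.COLOR_RGB2GRAY)
b=[b for b in blobs(s,(270,235,350,300),g<85,300)][0]
P=plane(s,b[3].reshape(-1,2),.014)[:,:2]; d=np.array([np.cos(-.654),np.sin(-.654)]); n=np.array([-d[1],d[0]])
c=np.array([.5055,-.4331]);u=(P-c)@d;v=(P-c)@n
for k in np.arange(-.03,.031,.01): q=v[abs(u-k)<.003]; print(round(k,3),q.min().round(4),q.max().round(4))
print(u.min(),u.max())
E
```

```text
n=4 row: 0.0222 0.0296 0.2487 0 0 0.0397   from [ 0.5105 -0.3633  0.249 ] 1.664 t 3.2 F [-0.3  0.4  0.1] w 0.0942
-0.03 -0.0162 0.0114
-0.02 -0.0181 0.0107
-0.01 -0.016 0.0112
0.0 -0.0157 0.0119
0.01 -0.0174 0.0158
0.02 -0.0188 0.019
0.03 -0.02 0.0134
-0.030754199002177234 0.031518297707219776
```

Call:
carry_out(
  motion="0.022 0.03 0.249 0 0 0.04 0.5; 0.022 0.03 0.249 0 0 0.04 0.5; 0.022 0.03 0.249 0 0 0.04 0.5; 0.022 0.03 0.249 0 0 0.04 0.5; 0 0 0 0 0 0 0.5",
)

```text
time: 3.82
tool_pos: [0.5317, -0.3435, 0.0445]
ee_rot: [-3.13, -0.005, 1.342]
wrist_force: [-0.7, -0.3, -0.3]
width: 0.0487
finger_force: 0.0
```

```bash
python3 - <<'E'
from h import *
s=snap('wrist','w2.png')
plan(.5346,-.3463,.007,1.332,2)
for p in [(.5346,-.3463,.013),(.536+.030*.237,-.340+.03*.972,.013),(.536-.0275*.237,-.340-.0275*.972,.013)]: print(proj(s,[p]))
E
```

```text
n=2 row: -0.0016 0.0029 0.1036 0 0 0.0023   from [ 0.5336 -0.3454  0.0484] 1.342 t 3.875 F [ 0.  -1.3  0.5] w 0.047
[[327.08045972 265.46175789]]
[[327.83653451 196.12339565]]
[[326.27180354 303.03556771]]
```

View pics/w2.png

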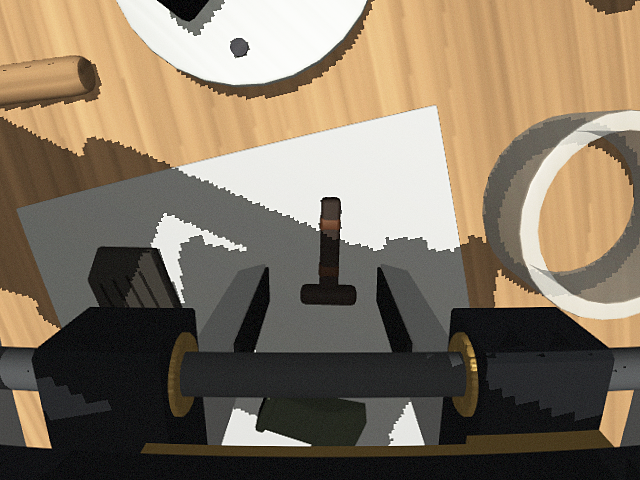

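The spike's shank is centred between the fingers at about x=330 and aligned with them, with the head at (328,294). Descending and closing.

Call:
carry_out(
  motion="0 0.003 0.103 0 0 0.003 0.5; 0 0.003 0.103 0 0 0 0.5; 0 0 0 0 0 0 0.5; 0 0 0 0 0 0 0; 0 0 0 0 0 0 0; 0 0 0 0 0 0 0; 0 0 0 0 0 0 0",
)

```text
time: 4.75
tool_pos: [0.5361, -0.3468, 0.0097]
ee_rot: [3.141, 0.0, 1.332]
wrist_force: [0.0, 0.4, 0.3]
width: 0.0103
finger_force: 0.3
```

```bash
python3 - <<'E'
from h import *
plan(.5346,-.3463,.20,1.332,4)
E
```

```text
n=4 row: 0.0002 -0.0020 -0.2379 0 0 0.0000   from [ 0.5361 -0.3468  0.0097] 1.332 t 4.75 F [0.  0.4 0.3] w 0.0103
```

Call:
carry_out(
  motion="0 0 0 0 0 0 0; 0 0 -0.24 0 0 0 0; 0 0 -0.24 0 0 0 0; 0 0 -0.24 0 0 0 0; 0 0 -0.24 0 0 0 0; 0 0 0 0 0 0 0",
)

```text
time: 5.5
tool_pos: [0.538, -0.3482, 0.2073]
ee_rot: [3.131, 0.004, 1.332]
wrist_force: [0.4, 0.3, -0.0]
width: 0.0089
finger_force: 30.0
```

```bash
python3 - <<'E'
from h import *
plan(.5675,.0345,.20,1.332,7)
E
```

```text
n=7 row: 0.2706 -0.0442 0.0052 0 0 0.0000   from [ 0.538  -0.3482  0.2073] 1.332 t 5.5 F [ 0.4  0.3 -0. ] w 0.0089
```

Call:
carry_out(
  motion="0.27 -0.044 0 0 0 0 0; 0.27 -0.044 0 0 0 0 0; 0.27 -0.044 0 0 0 0 0; 0.27 -0.044 0 0 0 0 0; 0.27 -0.044 0 0 0 0 0; 0.27 -0.044 0 0 0 0 0; 0.27 -0.044 0 0 0 0 0; 0 0 0 0 0 0 0; 0 0 0 0 0 0 0",
)

```text
time: 6.62
tool_pos: [0.5648, 0.035, 0.1995]
ee_rot: [-3.139, 0.001, 1.333]
wrist_force: [0.9, -0.5, -0.7]
width: 0.0094
finger_force: 30.0
```

```bash
python3 - <<'E'
from h import *
s=snap('wrist','w3.png')
plan(.5675,.0345,.20,1.332,1)
print(proj(s,[(.569,.0403,.094),(.569,.0403,.008)]))
E
```

```text
n=1 row: 0.0039 0.0119 -0.0004 0 0 -0.0003   from [0.565  0.0343 0.1999] 1.331 t 6.675 F [-0.3  0.  -1.4] w 0.0094
[[325.09429725 220.12474466]
 [324.88223891 199.89333562]]
```

View pics/w3.png

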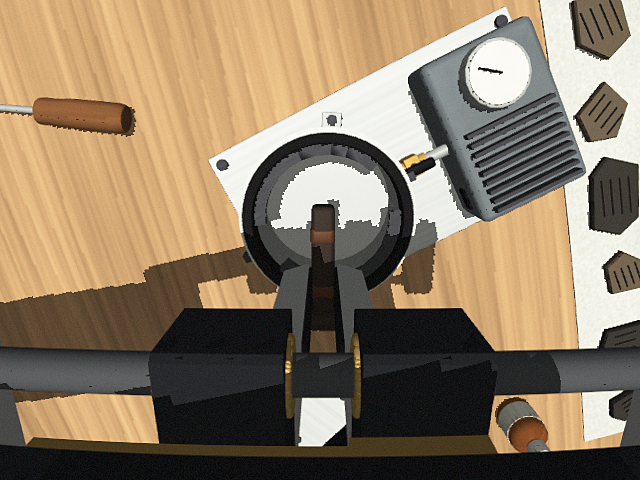

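The spike is held vertically below the fingers over the pot mouth. The seal's outer edges at x=242 and x=414 give a centre of 328, against 325 predicted. Lowering in and letting go.

Call:
carry_out(
  motion="0.004 0.014 0.19 0 0 0 0; 0 0 0.19 0 0 0 0; 0 0 0.19 0 0 0 0; 0 0 0.19 0 0 0 0; 0 0 0 0 0 0 0; 0 0 0 0 0 0 0.35; 0 0 0 0 0 0 0.35; 0 0 0 0 0 0 0.35; 0 0 -0.25 0 0 0 0.35; 0 0 -0.25 0 0 0 0.35; 0 0 -0.25 0 0 0 0.35; 0 0 0 0 0 0 0.35",
)

```text
time: 8.18
tool_pos: [0.5714, 0.0353, 0.2064]
ee_rot: [3.129, -0.003, 1.333]
wrist_force: [-0.4, 0.7, -0.1]
width: 0.0328
finger_force: 0.0
```

```bash
python3 - <<'E'
from h import *
# axe: refined yaw -0.594; grip 12 mm behind origin
y=-.594; d=np.array([np.cos(y),np.sin(y)]); c=np.array([.5055,-.4331])+.0*d
g=np.array([.5055-.012*.794-.0022*.608, -.4331+.012*.608-.0022*.794]); print(g)
plan(g[0],g[1],.20,y,10)
plan(g[0],g[1],.20,y+np.pi,10)
E
```

```text
[ 0.4946344 -0.4275508]
n=10 row: -0.1619 0.2221 0.0032 0 0 0.0920   from [0.5714 0.0353 0.2064] 1.333 t 8.175 F [-0.4  0.7 -0.1] w 0.0328
n=10 row: -0.2221 -0.1136 0.0032 0 0 -0.0580   from [0.5714 0.0353 0.2064] 1.333 t 8.175 F [-0.4  0.7 -0.1] w 0.0328
```

Call:
carry_out(
  motion="-0.222 -0.114 0 0 0 -0.058 0.6; -0.222 -0.114 0 0 0 -0.058 0.6; -0.222 -0.114 0 0 0 -0.058 0.6; -0.222 -0.114 0 0 0 -0.058 0.6; -0.222 -0.114 0 0 0 -0.058 0.6; -0.222 -0.114 0 0 0 -0.058 0.6; -0.222 -0.114 0 0 0 -0.058 0.6; -0.222 -0.114 0 0 0 -0.058 0.6; -0.222 -0.114 0 0 0 -0.058 0.6; -0.222 -0.114 0 0 0 -0.058 0.6; 0 0 0 0 0 0 0.6",
)

```text
time: 9.55
tool_pos: [0.4902, -0.4298, 0.1951]
ee_rot: [3.141, -0.005, 2.544]
wrist_force: [0.2, 0.7, -0.2]
width: 0.0564
finger_force: 0.0
```

```bash
python3 - <<'E'
from h import *
s=snap('wrist','w4.png'); o=readout.get_obs(); print(o['tool_pos'],o['ee_rot'])
g=cv2.cvtColor(s['pixels'],cv2.COLOR_RGB2GRAY)
q=proj(s,[(.5,-.43,.014)])[0]; print(q)
x,y=map(int,q)
for b in blobs(s,(max(x-120,0),max(y-120,0),min(x+120,640),min(y+110,480)),g<70,300):
    r=b[2]; P=plane(s,cv2.boxPoints(r),.014); c=plane(s,[r[0]],.014)[0]; e=P[1]-P[0];f=P[2]-P[1]
    print(int(b[0]),np.round(b[1]),c,np.linalg.norm(e),np.arctan2(e[1],e[0]),np.linalg.norm(f),np.arctan2(f[1],f[0]))
T=snap('top','t4.png')
cv2.imwrite('pics/m4.png',np.hstack([s['pixels'][::1,:,::-1][80:480,100:500],cv2.resize(T['pixels'][150:215,258:323,::-1],(400,400),interpolation=cv2.INTER_CUBIC)]))
E
```

```text
[ 0.49017937 -0.42803786  0.19631221] [ 3.14032728 -0.00456206  2.54490798]
[328.8427673  218.80787073]
1979 [327. 229.] [ 0.5036701  -0.43441218  0.014     ] 0.060819609594040806 2.5360617678421287 0.03774219248111626 0.9747461239226016
976 [248. 303.] [ 0.52184518 -0.52948821  0.014     ] 0.07196504243033802 2.0966130206586255 0.018759412302658405 0.5205493897350016
958 [398. 304.] [ 0.59733796 -0.42369425  0.014     ] 0.019647649473812978 1.4627708377310122 0.06669717643335515 -0.11852613731297423
458 [343. 109.] [ 0.4338099 -0.3662819  0.014    ] 0.03126460805567938 0.977718297732369 0.02178603062798358 -0.5769268374793791
```

View pics/m4.png

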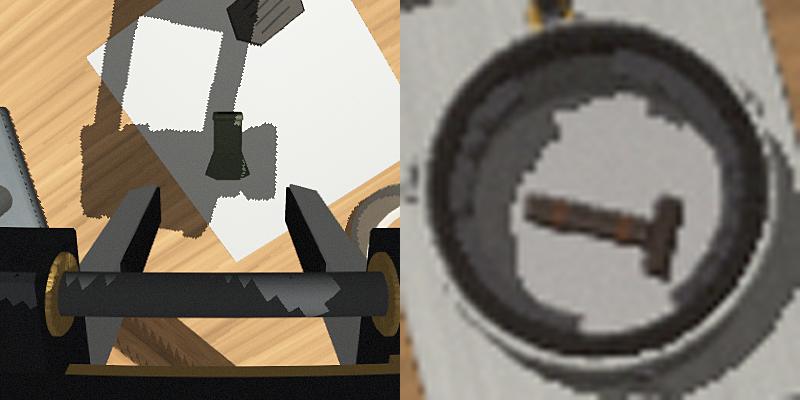

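The left half of the montage shows the axe directly ahead of the fingers, with its socket at (228,115) and blade at (228,177), so it is aligned with the tool. The right half shows the spike lying inside the pot.

```bash
python3 - <<'E'
from h import *
plan(.4945,-.4272,.0065,2.54,4)
E
```

```text
n=4 row: -0.0044 0.0028 0.2388 0 0 0.0007   from [ 0.4903 -0.4271  0.1976] 2.546 t 9.65 F [-0.7  0.3  0.4] w 0.0563
```

Call:
carry_out(
  motion="-0.0044 0.003 0.239 0 0 0.001 0.6; -0.0044 0.003 0.239 0 0 0.001 0.6; -0.0044 0.003 0.239 0 0 0.001 0.6; -0.0044 0.003 0.23 0 0 0 0.6; 0 0 0.009 0 0 0 0.6; 0 0 0 0 0 0 0; 0 0 0 0 0 0 0; 0 0 0 0 0 0 0; 0 0 0 0 0 0 0; 0 0 0 0 0 0 0",
)

```text
time: 10.9
tool_pos: [0.4951, -0.4276, 0.0086]
ee_rot: [3.141, 0.0, 2.541]
wrist_force: [-0.8, 0.5, 3.2]
width: 0.0238
finger_force: 30.0
```

Call:
carry_out(
  motion="0 0 -0.24 0 0 0 0; 0 0 -0.24 0 0 0 0; 0 0 -0.24 0 0 0 0; 0 0 -0.24 0 0 0 0; 0 0 0 0 0 0 0",
)

```text
time: 11.52
tool_pos: [0.4966, -0.4293, 0.2059]
ee_rot: [-3.14, 0.01, 2.541]
wrist_force: [0.0, 0.0, 0.3]
width: 0.0236
finger_force: 30.0
```

```bash
python3 - <<'E'
from h import *
y=2.54-0.9
# axe origin is 12mm from grip toward blade = -tool x
for y in (2.54,1.9,1.64):
    plan(.569+.012*np.cos(y),.0403+.012*np.sin(y),.20,y,9)
E
```

```text
n=9 row: 0.1211 0.2379 0.0033 0 0 0.0000   from [ 0.4966 -0.4293  0.2059] 2.541 t 11.525 F [0.  0.  0.3] w 0.0236
n=9 row: 0.1860 0.2019 0.0033 0 0 0.0340   from [ 0.4966 -0.4293  0.2059] 2.541 t 11.525 F [0.  0.  0.3] w 0.0236
n=9 row: 0.2109 0.1838 0.0033 0 0 0.0478   from [ 0.4966 -0.4293  0.2059] 2.541 t 11.525 F [0.  0.  0.3] w 0.0236
```

Call:
carry_out(
  motion="0.121 0.238 0 0 0 0 0; 0.121 0.238 0 0 0 0 0; 0.121 0.238 0 0 0 0 0; 0.121 0.238 0 0 0 0 0; 0.121 0.238 0 0 0 0 0; 0.121 0.238 0 0 0 0 0; 0.121 0.238 0 0 0 0 0; 0.121 0.238 0 0 0 0 0; 0.121 0.238 0 0 0 0 0; 0 0 0 0 0 0 0; 0 0 0 0 0 0 0",
)

```text
time: 12.9
tool_pos: [0.5568, 0.0487, 0.1982]
ee_rot: [-3.139, -0.002, 2.541]
wrist_force: [-0.6, -0.6, -0.4]
width: 0.0235
finger_force: 30.0
```

```bash
python3 - <<'E'
from h import *
s=snap('wrist','w5.png')
plan(.569+.012*np.cos(2.54),.0403+.012*np.sin(2.54),.052,2.54,4)
E
```

```text
n=4 row: -0.0029 0.0005 0.1833 0 0 -0.0000   from [0.557  0.0481 0.1986] 2.54 t 12.95 F [-0.3 -1.1 -0.4] w 0.0237
```

Call:
carry_out(
  motion="-0.003 0 0.183 0 0 0 0; -0.003 0 0.183 0 0 0 0; -0.003 0 0.183 0 0 0 0; -0.003 0 0.183 0 0 0 0; 0 0 0 0 0 0 0; 0 0 0 0 0 0 0.4; 0 0 0 0 0 0 0.4; 0 0 0 0 0 0 0.4; 0 0 -0.25 0 0 0 0.4; 0 0 -0.25 0 0 0 0.4; 0 0 -0.25 0 0 0 0.4; 0 0 0 0 0 0 0.4",
)

```text
time: 14.45
tool_pos: [0.5624, 0.0477, 0.2107]
ee_rot: [3.134, 0.011, 2.541]
wrist_force: [0.1, 0.2, -0.6]
width: 0.0374
finger_force: 0.0
```

```bash
python3 - <<'E'
from h import *
# sherd: centre from w1, x axis yaw -1.468 or +1.674
plan(.427,-.343,.20,1.68,9)
E
```

```text
n=9 row: -0.1433 -0.1886 0.0060 0 0 0.0457   from [0.5624 0.0477 0.2107] 2.541 t 14.45 F [ 0.1  0.2 -0.6] w 0.0374
```

Call:
carry_out(
  motion="-0.143 -0.189 0.006 0 0 0.046 0.85; -0.143 -0.189 0.006 0 0 0.046 0.85; -0.143 -0.189 0.006 0 0 0.046 0.85; -0.143 -0.189 0.006 0 0 0.046 0.85; -0.143 -0.189 0.006 0 0 0.046 0.85; -0.143 -0.189 0.006 0 0 0.046 0.85; -0.143 -0.189 0.006 0 0 0.046 0.85; -0.143 -0.189 0.006 0 0 0.046 0.85; -0.143 -0.189 0.006 0 0 0.046 0.85; 0 0 0 0 0 0 0.85; 0 0 0 0 0 0 0.85",
)

```text
time: 15.82
tool_pos: [0.4223, -0.3419, 0.1923]
ee_rot: [3.142, -0.001, 1.674]
wrist_force: [-0.6, 0.9, 0.2]
width: 0.08
finger_force: 0.0
```

```bash
python3 - <<'E'
from h import *
s=snap('wrist','w6.png'); T=snap('top','t6.png')
g=cv2.cvtColor(s['pixels'],cv2.COLOR_RGB2GRAY)
x,y=map(int,proj(s,[(.427,-.343,.013)])[0])
for b in blobs(s,(max(x-90,0),max(y-90,0),min(x+90,640),min(y+90,480)),g<70,300):
    r=b[2]; P=plane(s,cv2.boxPoints(r),.013); c=plane(s,[r[0]],.013)[0]; e=P[1]-P[0];f=P[2]-P[1]
    print(int(b[0]),np.round(b[1]),c,np.linalg.norm(e),np.arctan2(e[1],e[0]),np.linalg.norm(f),np.arctan2(f[1],f[0]))
plan(.427,-.343,.006,1.68,4)
cv2.imwrite('pics/m6.png',np.hstack([s['pixels'][::1,:,::-1][80:480,100:500],cv2.resize(T['pixels'][150:215,258:323,::-1],(400,400),interpolation=cv2.INTER_CUBIC)]))
E
```

```text
3089 [326. 211.] [ 0.426671   -0.34243401  0.013     ] 0.06722333285185081 1.6266999315007629 0.04122560236438652 0.0666317607740013
n=4 row: -0.0026 0.0049 0.2332 0 0 -0.0005   from [ 0.4229 -0.3414  0.1926] 1.676 t 15.925 F [-1.4  0.4 -0.5] w 0.0795
```

View pics/m6.png

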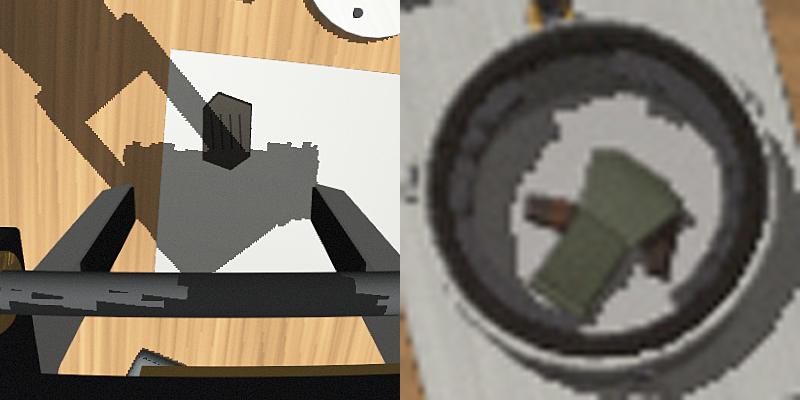

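The axe rests on the spike inside the pot. The sherd is at (226,131) in the crop, with its parallel edges along the tool axis. Grasping it.

Call:
carry_out(
  motion="-0.0026 0.005 0.233 0 0 0.002 0.85; -0.0026 0.005 0.233 0 0 0.002 0.85; -0.0026 0.005 0.233 0 0 0.001 0.85; -0.0026 0.005 0.225 0 0 0 0.85; 0 0 0.008 0 0 0 0.85; 0 0 0 0 0 0 0; 0 0 0 0 0 0 0; 0 0 0 0 0 0 0; 0 0 0 0 0 0 0; 0 0 0 0 0 0 0; 0 0 0 0 0 0 0",
)

```text
time: 17.3
tool_pos: [0.4264, -0.3442, 0.0066]
ee_rot: [3.141, -0.0, 1.663]
wrist_force: [-0.3, 0.8, 1.0]
width: 0.0414
finger_force: 30.0
```

Call:
carry_out(
  motion="0 0 -0.24 0 0 0 0; 0 0 -0.24 0 0 0 0; 0 0 -0.24 0 0 0 0; 0 0 -0.24 0 0 0 0; 0 0 0 0 0 0 0",
)

```text
time: 17.92
tool_pos: [0.4281, -0.346, 0.2039]
ee_rot: [3.135, 0.008, 1.663]
wrist_force: [-0.3, 0.3, -0.2]
width: 0.0411
finger_force: 30.0
```

```bash
python3 - <<'E'
from h import *
# tray centre (.464,.354), x yaw -.065; put sherd at tray (+.048,0): sherd long axis along tray y
tx=np.array([np.cos(-.065),np.sin(-.065)]); p=np.array([.464,.354])+.048*tx; print(p)
plan(p[0],p[1],.20,1.506,14); plan(p[0],p[1],.20,3.076,14)
E
```

```text
[0.51189864 0.3508822 ]
n=14 row: 0.2485 0.0348 0.0014 0 0 0.0054   from [ 0.4281 -0.346   0.2039] 1.663 t 17.925 F [-0.3  0.3 -0.2] w 0.0411
n=14 row: 0.1763 0.2081 0.0014 0 0 -0.0482   from [ 0.4281 -0.346   0.2039] 1.663 t 17.925 F [-0.3  0.3 -0.2] w 0.0411
```

Call:
carry_out(
  motion="0.176 0.208 0 0 0 -0.048 0; 0.176 0.208 0 0 0 -0.048 0; 0.176 0.208 0 0 0 -0.048 0; 0.176 0.208 0 0 0 -0.048 0; 0.176 0.208 0 0 0 -0.048 0; 0.176 0.208 0 0 0 -0.048 0; 0.176 0.208 0 0 0 -0.048 0; 0.176 0.208 0 0 0 -0.048 0; 0.176 0.208 0 0 0 -0.048 0; 0.176 0.208 0 0 0 -0.048 0; 0.176 0.208 0 0 0 -0.048 0; 0.176 0.208 0 0 0 -0.048 0",
)

```text
time: 19.42
tool_pos: [0.5614, 0.2572, 0.1959]
ee_rot: [-3.14, -0.003, 2.873]
wrist_force: [0.2, -1.0, -1.1]
width: 0.0413
finger_force: 30.0
```

Call:
carry_out(
  motion="0.176 0.208 0 0 0 -0.048 0; 0.176 0.208 0 0 0 -0.048 0; 0 0 0 0 0 0 0; 0 0 0 0 0 0 0",
)

```text
time: 19.92
tool_pos: [0.5119, 0.3518, 0.1969]
ee_rot: [-3.14, -0.002, 3.07]
wrist_force: [0.5, -0.7, -0.8]
width: 0.0411
finger_force: 30.0
```

```bash
python3 - <<'E'
from h import *
plan(.512,.351,.012,3.076,4)
s=snap('wrist','w7.png')
# tray rim corners as expected -> pixel check of white region
c=np.array([.464,.354]);R=np.array([[np.cos(-.065),-np.sin(-.065)],[np.sin(-.065),np.cos(-.065)]])
q=[np.r_[c+R@np.array(v),.035] for v in [(.1,.075),(.1,-.075),(-.1,-.075),(-.1,.075)]]; pr=proj(s,q); print(pr.round())
im=s['pixels'][:,:,::-1].copy(); cv2.polylines(im,[pr.astype(np.int32)],True,(0,0,255),1); cv2.imwrite('pics/w7o.png',im)
E
```

```text
n=4 row: -0.0002 -0.0011 0.2311 0 0 -0.0007   from [0.5119 0.3518 0.1969] 3.07 t 19.925 F [ 0.5 -0.7 -0.8] w 0.0411
[[411. 273.]
 [235. 274.]
 [223.  23.]
 [421.  22.]]
```

View pics/w7o.png

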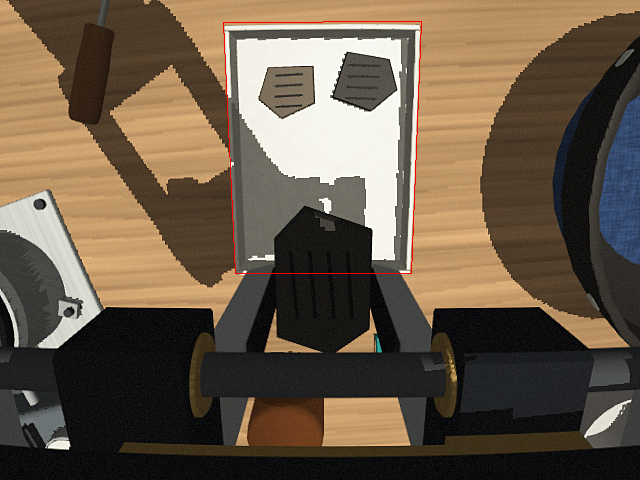

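The drawn outline matches the tray. Its two sherds are at the top of the picture, and the held sherd is over the empty half. Lowering it.

Call:
carry_out(
  motion="0 0 0.233 0 0 0 0; 0 0 0.233 0 0 0 0; 0 0 0.233 0 0 0 0; 0 0 0.2 0 0 0 0; 0 0 0.03 0 0 0 0; 0 0 0 0 0 0 0; 0 0 0 0 0 0 0.6; 0 0 0 0 0 0 0.6; 0 0 0 0 0 0 0.6; 0 0 -0.1 0 0 0 0.6; 0 0 -0.25 0 0 0 0.6; 0 0 -0.25 0 0 0 0.6",
)

```text
time: 21.48
tool_pos: [0.5122, 0.3524, 0.1353]
ee_rot: [3.141, 0.001, 3.071]
wrist_force: [1.1, -0.3, 0.2]
width: 0.0565
finger_force: 0.0
```

```bash
python3 - <<'E'
from h import *
# pot: fit seal ring outer edge & plate edges in w3,w5 ; lid from w1,w2,w6 -> pixels
T=load('t6'); W=load('w5')
g=cv2.cvtColor(T['pixels'],cv2.COLOR_RGB2GRAY)
# plate orientation: white plate mask in initial top
T0=load('top0'); hsv=cv2.cvtColor(T0['pixels'],cv2.COLOR_RGB2HSV)
m=((hsv[...,1]<50)).astype(np.uint8)
for b in blobs(T0,(230,100,335,232),m,1500):
    P=plane(T0,cv2.boxPoints(b[2]),.008); e=P[1]-P[0];f=P[2]-P[1]; print('plate',b[0],P.mean(0),np.linalg.norm(e),np.arctan2(e[1],e[0]),np.linalg.norm(f),np.arctan2(f[1],f[0]))
    h=cv2.boxPoints(b[2]).round(); print(h.tolist())
plan(.50,.10,.26,1.9,8)
E
```

```text
plate 8076.5 [0.63508444 0.05473343 0.008     ] 0.16312703114786561 -1.3345274483328389 0.2922461914096054 -2.9222572254151635
[[236.0, 110.0], [303.0, 93.0], [332.0, 212.0], [265.0, 229.0]]
n=8 row: -0.0852 -0.1438 -0.0779 0 0 0.0699   from [0.5122 0.3524 0.1353] 3.071 t 21.475 F [ 1.1 -0.3  0.2] w 0.0565
```

Call:
carry_out(
  motion="0 0 -0.25 0 0 0 0.6; 0 0 -0.25 0 0 0 0.6; 0 0 0 0 0 0 0.6",
)

```text
time: 21.85
tool_pos: [0.5143, 0.3536, 0.2412]
ee_rot: [3.134, 0.012, 3.071]
wrist_force: [0.9, -0.0, 0.5]
width: 0.0565
finger_force: 0.0
```

```bash
cat >> h.py <<'E'
from scipy.optimize import least_squares
def circ(s,c0,z,r0,dark_in=True,lo=.8,hi=1.15,zone=None):
    "robust fixed-radius circle fit on plane z from radial edge scan; returns centre, residual rms, n"
    g=cv2.cvtColor(s['pixels'],cv2.COLOR_RGB2GRAY).astype(np.float32); c=np.array(c0[:2],float); pts=[]
    rs=np.arange(lo*r0,hi*r0,.0005)
    for a in np.radians(np.arange(0,360,3)):
        X=np.c_[c[0]+rs*np.cos(a),c[1]+rs*np.sin(a),np.full(len(rs),z)]; q=proj(s,X).astype(np.float32)
        if q.min()<2 or q[:,0].max()>637 or q[:,1].max()>(zone or 477): continue
        v=cv2.remap(g,q[:,0].reshape(1,-1),q[:,1].reshape(1,-1),cv2.INTER_LINEAR)[0]
        d=cv2.GaussianBlur(np.gradient(v).reshape(1,-1),(7,1),1.5)[0]
        if not dark_in: d=-d
        k=d.argmax()
        if d[k]>2: pts.append(X[k,:2])
    p=np.array(pts); f=lambda u:np.hypot(*(p-u).T)-r0
    for loss in ('soft_l1','soft_l1'):
        u=least_squares(f,c,loss=loss,f_scale=.001).x
    e=f(u); ok=abs(e)<.0025; u=least_squares(lambda u:f(u)[ok],u).x
    return u,np.sqrt((f(u)[ok]**2).mean()),ok.sum(),len(p)
def ctri(views):
    "least-squares meeting point of several rays: [(s,X)]"
    A=np.zeros((3,3));b=np.zeros(3)
    for s,X in views:
        c=-s['R'].T@s['t'];d=X-c;d/=np.linalg.norm(d);M=np.eye(3)-np.outer(d,d);A+=M;b+=M@c
    return np.linalg.solve(A,b)
E
python3 - <<'E'
from h import *
o=readout.get_obs(); j=o['joint_positions']; print(j.round(3),o['ee_rot'],'j1-j6-yaw',j[0]-j[5]-o['ee_rot'][2])
V=[]
for n in ['top0','t6','scene0','w3','w5']:
    s=load(n)
    for r in (.060,):
        u,e,k,m=circ(s,(.569,.0403),.094,r,lo=.9,hi=1.1,zone=265 if n[0]=='w' else None); print(n,u.round(4),e.round(5),k,m)
    V.append((s,np.r_[u,.094]))
print(ctri(V),ctri(V[:3]),ctri(V[3:]))
plan(.618,.051,.24,-2.916,6)
E
```

```text
[ 0.512  0.24   1.126  0.     1.762 -0.988] [3.13389945 0.0116148  3.07072942] j1-j6-yaw -1.570759065615393
top0 [0.568  0.0396] 0.00046 120 120
t6 [0.568  0.0396] 0.00046 120 120
scene0 [0.5707 0.0407] 0.00152 98 120
w3 [0.5703 0.0392] 0.00067 80 80
w5 [0.5701 0.0397] 0.00055 64 66
[0.5694218  0.03978134 0.09307421] [0.56874773 0.04029766 0.09209968] [0.57022902 0.03937744 0.09371426]
n=6 row: -0.0733 -0.2573 0.0010 0 0 -0.0236   from [0.5143 0.3536 0.2412] 3.071 t 21.85 F [ 0.9 -0.   0.5] w 0.0565
```

Call:
carry_out(
  motion="-0.073 -0.257 0 0 0 -0.024 0.6; -0.073 -0.257 0 0 0 -0.024 0.6; -0.073 -0.257 0 0 0 -0.024 0.6; -0.073 -0.257 0 0 0 -0.024 0.6; -0.073 -0.257 0 0 0 -0.024 0.6; -0.073 -0.257 0 0 0 -0.024 0.6; 0 0 0 0 0 0 0.6; 0 0 0 0 0 0 0.6; 0 0 0 0 0 0 0.6",
)

```text
time: 22.98
tool_pos: [0.6156, 0.0518, 0.2328]
ee_rot: [3.141, 0.0, -2.909]
wrist_force: [-0.6, -0.1, -0.7]
width: 0.0563
finger_force: 0.0
```

```bash
python3 - <<'E'
from h import *
s=snap('wrist','w8.png')
print(circ(s,(.5695,.0396),.094,.060,lo=.9,hi=1.1,zone=290), proj(s,[(.5695,.0396,.094)]))
# plate edges: white low-sat region -> long sides as lines (z=.008)
for n in ('w8','w3'):
    s=load(n); hsv=cv2.cvtColor(s['pixels'],cv2.COLOR_RGB2HSV)
    c=np.array([.5695,.0396]); g=cv2.cvtColor(s['pixels'],cv2.COLOR_RGB2LAB)[...,2].astype(np.float32) # b channel: wood yellow, plate neutral
    for yw in (.225,):
      d=np.array([np.cos(yw),np.sin(yw)]);nn=np.array([-d[1],d[0]])
      for sg in (1,-1):
        P=[]
        for u in np.arange(-.07,.2,.004):
            w=np.arange(.065,.095,.0005); X=np.c_[(c+u*d)[None]+sg*w[:,None]*nn,np.full(len(w),.008)]; q=proj(s,X).astype(np.float32)
            if q.min()<2 or q[:,0].max()>637 or q[:,1].max()>300: continue
            v=cv2.remap(g,q[:,0].reshape(1,-1),q[:,1].reshape(1,-1),cv2.INTER_LINEAR)[0]; e=cv2.GaussianBlur(np.gradient(v).reshape(1,-1),(7,1),1.5)[0]
            k=e.argmax()
            if e[k]>.8: P.append((u,sg*w[k]))
        P=np.array(P)
        if len(P)<6: print(n,sg,'few');continue
        a=np.polyfit(P[:,0],P[:,1],1); ok=abs(np.polyval(a,P[:,0])-P[:,1])<.003; a=np.polyfit(P[ok,0],P[ok,1],1); print(n,sg,'yaw',yw+np.arctan(a[0]),'off',a[1],ok.sum(),len(P))
# lid: white disc in w1, top0
for n,z in (('w6',265),('w1',265),('top0',None)):
    try: print(n,circ(load(n),(.5295,-.19),.025,.062,dark_in=False,lo=.9,hi=1.1,zone=z))
    except Exception as e: print(n,e)
plan(.5295,-.19,.2,-2.54,6)
E
```

```text
(array([0.57046393, 0.03954959]), np.float64(0.0007059333451965025), np.int64(118), 120) [[322.60632945 156.47105937]]
w8 1 yaw 0.2344527711684715 off 0.07917501156336726 47 47
w8 -1 yaw 0.23164883819330742 off -0.07968882978723404 47 49
w3 1 yaw 0.23325874079887976 off 0.07944374999999998 64 64
w3 -1 yaw 0.24793427076992813 off -0.08596185366988203 23 51
w6 (array([ 0.53013028, -0.18965207]), np.float64(0.0006615669694455037), np.int64(74), 74)
w1 (array([ 0.53056923, -0.18974092]), np.float64(0.0006677948244271521), np.int64(65), 65)
top0 (array([ 0.52960636, -0.18983911]), np.float64(0.0010334022192502272), np.int64(120), 120)
n=6 row: 0.1433 -0.1605 0.0274 0 0 -0.0294   from [0.6157 0.0519 0.2329] -2.909 t 23.025 F [-0.6 -0.3  0. ] w 0.0565
```

```bash
python3 - <<'E'
from h import *
plan(.564,-.169,.2,-2.6,5)
E
```

```text
n=5 row: 0.1260 -0.1897 0.0329 0 0 -0.0295   from [0.6157 0.0519 0.2329] -2.909 t 23.025 F [-0.6 -0.3  0. ] w 0.0565
```

Call:
carry_out(
  motion="0.126 -0.19 0.033 0 0 -0.0295 0.6; 0.126 -0.19 0.033 0 0 -0.0295 0.6; 0.126 -0.19 0.033 0 0 -0.0295 0.6; 0.126 -0.19 0.033 0 0 -0.0295 0.6; 0.126 -0.19 0.033 0 0 -0.0295 0.6; 0 0 0 0 0 0 0.6; 0 0 0 0 0 0 0.6; 0 0 0 0 0 0 0.6",
)

```text
time: 24.02
tool_pos: [0.5646, -0.169, 0.2002]
ee_rot: [-3.141, 0.001, -2.6]
wrist_force: [-0.2, -0.1, 0.7]
width: 0.0565
finger_force: 0.0
```

```bash
python3 - <<'E'
from h import *
s=snap('wrist','w9.png'); o=readout.get_obs(); print(o['joint_positions'].round(3))
print(circ(s,(.5303,-.1897),.025,.062,dark_in=False,lo=.9,hi=1.1,zone=300))
g=cv2.cvtColor(s['pixels'],cv2.COLOR_RGB2GRAY)
x,y=map(int,proj(s,[(.5303,-.1897,.06)])[0]); print(x,y)
for b in blobs(s,(x-100,max(y-100,0),x+100,y+100),g<60,500):
    r=b[2]; P=plane(s,cv2.boxPoints(r),.063); e=P[1]-P[0];f=P[2]-P[1]
    print(int(b[0]),np.round(b[1]),P.mean(0),np.linalg.norm(e),np.arctan2(e[1],e[0]),np.linalg.norm(f),np.arctan2(f[1],f[0]))
E
```

```text
[-0.388  0.176  1.283  0.     1.683 -2.5  ]
(array([ 0.53087557, -0.19029484]), np.float64(0.001111376399667669), np.int64(108), 114)
324 167
2188 [323. 166.] [ 0.53066135 -0.19070126  0.063     ] 0.015435867686578581 2.1707040994969806 0.08244357211617047 0.6075141911428205
```

```bash
python3 - <<'E'
from h import *
plan(.5307,-.1904,.1,-2.635,3)
E
```

```text
n=3 row: 0.0666 -0.0020 0.1670 0 0 0.0056   from [ 0.5646 -0.1691  0.2002] -2.6 t 24.075 F [0.5 0.1 0.5] w 0.0564
```

Call:
carry_out(
  motion="0.0667 -0.002 0.167 0 0 0.0056 0.6; 0.0667 -0.002 0.167 0 0 0.0056 0.6; 0.0667 -0.002 0.167 0 0 0.0056 0.6; 0 0 0 0 0 0 0.6; 0 0 0 0 0 0 0.6",
)

```text
time: 24.7
tool_pos: [0.5315, -0.1916, 0.1012]
ee_rot: [-3.14, 0.002, -2.636]
wrist_force: [0.2, 0.2, 0.0]
width: 0.0568
finger_force: 0.0
```

```bash
python3 - <<'E'
from h import *
plan(.5307,-.1904,.034,-2.635,2); print(readout.get_obs()['joint_positions'][5])
E
```

```text
n=2 row: 0.0004 0.0036 0.1680 0 0 -0.0003   from [ 0.5315 -0.1916  0.1012] -2.636 t 24.7 F [0.2 0.2 0. ] w 0.0568
-2.5228483323360016
```

Call:
carry_out(
  motion="0 0.003 0.168 0 0 0 0.6; 0 0.003 0.168 0 0 0 0.6; 0 0 0 0 0 0 0.6; 0 0 0 0 0 0 0; 0 0 0 0 0 0 0; 0 0 0 0 0 0 0; 0 0 0 0 0 0 0; 0 0 0 0 0 0 0; 0 0 0 0 0 0 0",
)

```text
time: 25.82
tool_pos: [0.5297, -0.1905, 0.0328]
ee_rot: [3.141, 0.001, -2.637]
wrist_force: [0.2, 0.8, 3.6]
width: 0.0159
finger_force: 30.0
```

```bash
cat > lid.py <<'E'
from h import *
def lid(f):
    s=snap('wrist',f); o=readout.get_obs(); p=o['tool_pos']; y=o['ee_rot'][2]; zt=p[2]+.019+.010  # handle top if gripped at its grip point
    g=cv2.cvtColor(s['pixels'],cv2.COLOR_RGB2GRAY); ux=np.array([np.cos(y),np.sin(y)]); uy=np.array([np.sin(y),-np.cos(y)])
    try:
        u,e,k,m=circ(s,p[:2],zt-.038,.062,dark_in=False,lo=.88,hi=1.12,zone=300); r=u-p[:2]; print('disc rel. TCP, tool x,y',(r@ux).round(4),(r@uy).round(4),'rms',e.round(5),k,m)
    except Exception as ex: print(ex)
    L=[]
    for a in np.arange(.024,.0385,.001):   # handle edges ahead of the fingers
        w=np.arange(-.016,.0165,.0005); X=np.c_[p[None,:2]+a*ux+w[:,None]*uy,np.full(len(w),zt)]; q=proj(s,X).astype(np.float32)
        v=cv2.remap(g,q[:,0].reshape(1,-1),q[:,1].reshape(1,-1),cv2.INTER_LINEAR)[0].astype(float); d=np.gradient(v); i,j=d.argmin(),d.argmax(); L.append((a,w[i],w[j]))
    L=np.array(L); mid=(L[:,1]+L[:,2])/2; c=np.polyfit(L[:,0],mid,1); print('width',np.median(L[:,2]-L[:,1]),'handle yaw rel tool (about tool z)',np.arctan(c[0]).round(4),'mid',np.median(mid).round(4))
    # far end of the bar
    a=np.arange(.03,.055,.0005); X=np.c_[p[None,:2]+a[:,None]*ux,np.full(len(a),zt)]; q=proj(s,X).astype(np.float32)
    v=cv2.remap(g,q[:,0].reshape(1,-1),q[:,1].reshape(1,-1),cv2.INTER_LINEAR)[0].astype(float); print('bar end at',a[np.gradient(v).argmax()],'(0.042 if centred)')
E
python3 - <<'E'
from lid import *
lid('w10.png'); plan(.5307,-.1904,.034,-2.635,1)
E
```

```text
disc rel. TCP, tool x,y -0.0018 -0.0012 rms 0.0004 56 57
width 0.015500000000000014 handle yaw rel tool (about tool z) -0.0 mid -0.0017
bar end at 0.046500000000000014 (0.042 if centred)
n=1 row: -0.0046 -0.0017 -0.0059 0 0 -0.0011   from [ 0.5297 -0.1905  0.0328] -2.637 t 25.875 F [-1.2  2.4  4.5] w 0.0161
```

Call:
carry_out(
  motion="0 0 -0.2 0 0 0 0; 0 0 -0.2 0 0 0 0; 0 0 -0.2 0 0 0 0; 0 0 -0.2 0 0 0 0; 0 0 0 0 0 0 0; 0 0 0 0 0 0 0",
)

```text
time: 26.62
tool_pos: [0.5285, -0.1906, 0.1893]
ee_rot: [3.138, -0.003, -2.638]
wrist_force: [0.3, -0.4, -4.6]
width: 0.0158
finger_force: 30.0
```

```bash
python3 - <<'E'
from lid import *
lid('w11.png'); plan(.5687,.0393,.19,-2.908,7)
E
```

```text
disc rel. TCP, tool x,y -0.0017 -0.0013 rms 0.00077 41 56
width 0.015500000000000014 handle yaw rel tool (about tool z) -0.0196 mid -0.0022
bar end at 0.04600000000000001 (0.042 if centred)
n=7 row: -0.0891 0.1413 -0.0009 0 0 0.0185   from [ 0.5282 -0.1904  0.1887] -2.637 t 26.675 F [-0.3  0.  -3.3] w 0.0163
```

Call:
carry_out(
  motion="-0.089 0.141 0 0 0 0.0185 0; -0.089 0.141 0 0 0 0.0185 0; -0.089 0.141 0 0 0 0.0185 0; -0.089 0.141 0 0 0 0.0185 0; -0.089 0.141 0 0 0 0.0185 0; -0.089 0.141 0 0 0 0.0185 0; -0.089 0.141 0 0 0 0.0185 0; 0 0 0 0 0 0 0; 0 0 0 0 0 0 0; 0 0 0 0 0 0 0",
)

```text
time: 27.92
tool_pos: [0.5696, 0.0373, 0.1913]
ee_rot: [3.142, -0.002, -2.91]
wrist_force: [-0.1, -0.2, -4.5]
width: 0.016
finger_force: 30.0
```

```bash
python3 - <<'E'
from lid import *
plan(.5687,.0393,.142,-2.908,3); print(readout.get_obs()['ee_rot'])
E
```

```text
n=3 row: 0.0006 0.0035 0.0822 0 0 -0.0003   from [0.5696 0.0373 0.1913] -2.91 t 27.925 F [-0.1 -0.2 -4.5] w 0.016
[ 3.14153352e+00 -1.70372337e-03 -2.90963726e+00]
```

Call:
carry_out(
  motion="0 0.004 0.11 0 0 0 0; 0.001 0.004 0.11 0 0 0 0; 0.001 0.003 0.11 0 0 0 0; 0 0 0 0 0 0 0; 0 0 0 0 0 0 0",
)

```text
time: 28.55
tool_pos: [0.5697, 0.0398, 0.1273]
ee_rot: [-3.141, 0.001, -2.909]
wrist_force: [-0.3, -0.1, -1.9]
width: 0.0156
finger_force: 30.0
```

```bash
python3 - <<'E'
from lid import *
lid('w12.png')
T=snap('top','t12.png'); S=snap('scene','s12.png')
o=readout.get_obs(); p=o['tool_pos']; z=p[2]-.0328+.025
print('top lid disc',circ(T,(.569,.04),z,.062,dark_in=False,lo=.88,hi=1.12))
plan(.5687,.0393,.115,-2.908,1)
E
```

```text
disc rel. TCP, tool x,y -0.0021 -0.0015 rms 0.00074 36 49
width 0.015500000000000014 handle yaw rel tool (about tool z) -0.2315 mid -0.0017
bar end at 0.04600000000000001 (0.042 if centred)
top lid disc (array([0.57058528, 0.03997148]), np.float64(0.0008719695776052788), np.int64(37), 62)
n=1 row: 0.0074 -0.0024 0.0643 0 0 -0.0004   from [0.57   0.0401 0.1279] -2.909 t 28.7 F [ 0.6 -0.1 -3.3] w 0.0159
```

Call:
carry_out(
  motion="0.0105 0 0 0 0 0 0; 0 0 0.03 0 0 0 0; 0 0 0.035 0 0 0 0; 0 0 0 0 0 0 0; 0 0 0 0 0 0 0",
)

```text
time: 29.32
tool_pos: [0.5671, 0.0399, 0.1131]
ee_rot: [3.141, -0.0, -2.908]
wrist_force: [-0.5, 0.4, -4.0]
width: 0.0157
finger_force: 30.0
```

```bash
python3 - <<'E'
from lid import *
plan(.568,.0395,.1075,-2.908,1); print(readout.get_obs()['ee_rot'],readout.get_obs()['wrist_torque'])
E
```

```text
n=1 row: -0.0040 -0.0030 0.0278 0 0 -0.0002   from [0.5671 0.0399 0.1131] -2.908 t 29.325 F [-0.5  0.4 -4. ] w 0.0157
[ 3.14142432e+00 -3.20154310e-04 -2.90842432e+00] [0.05379939 0.00511864 0.07693193]
```

Call:
carry_out(
  motion="-0.003 -0.002 0.015 0 0 0 0; 0 0 0.02 0 0 0 0; 0 0 0.01 0 0 0 0; 0 0 0.01 0 0 0 0; 0 0 0 0 0 0 0; 0 0 0 0 0 0 0",
)

```text
time: 30.08
tool_pos: [0.5684, 0.0396, 0.1043]
ee_rot: [-3.141, 0.002, -2.908]
wrist_force: [-2.7, -0.2, 6.1]
width: 0.016
finger_force: 30.0
```

Call:
carry_out(
  motion="0 0 0.01 0 0 0 0; 0 0 0.01 0 0 0 0; 0 0 0 0 0 0 0; 0 0 0 0 0 0 0",
)

```text
time: 30.58
tool_pos: [0.5685, 0.0396, 0.1011]
ee_rot: [-3.141, 0.003, -2.908]
wrist_force: [-3.2, -0.0, 8.4]
width: 0.0159
finger_force: 30.0
```

Call:
carry_out(
  motion="0 0 0.005 0 0 0 0; 0 0.0008 0 0 0 0.04 0; 0 0.0008 0 0 0 0.05 0; 0 0.0008 0 0 0 0.05 0; 0 0.0008 0 0 0 0.05 0; 0 0 0 0 0 0 0",
)

```text
time: 31.32
tool_pos: [0.57, 0.0401, 0.1009]
ee_rot: [3.141, 0.007, 2.977]
wrist_force: [-0.0, -1.0, 9.3]
width: 0.0158
finger_force: 30.0
```

```bash
python3 - <<'E'
from lid import *
o=readout.get_obs();print(o['wrist_torque'],o['joint_positions'].round(2)); lid('w13.png')
E
```

```text
[-0.04964135  0.4346091   0.11441667] [-0.03  0.17  1.48 -0.    1.48 -1.43]
disc rel. TCP, tool x,y -0.0027 0.0001 rms 0.00111 48 64
width 0.015500000000000014 handle yaw rel tool (about tool z) 0.2775 mid -0.001
bar end at 0.04500000000000001 (0.042 if centred)
```

Call:
carry_out(
  motion="0 0.0008 0 0 0 0.05 0; 0 0.0008 0 0 0 0.05 0; 0 0.0008 0 0 0 0.05 0; 0 0.0008 0 0 0 0.05 0; 0 0.0008 0 0 0 0.05 0; 0 0.0008 0 0 0 0.05 0; 0 0.0008 0 0 0 0.05 0; 0 0.0008 0 0 0 0.05 0; 0 0.0008 0 0 0 0.05 0; 0 0 0 0 0 0 0; 0 0 0 0 0 0 0",
)

```text
time: 32.75
tool_pos: [0.5707, 0.0409, 0.1009]
ee_rot: [3.136, 0.004, 2.034]
wrist_force: [0.4, -1.6, 9.9]
width: 0.0157
finger_force: 30.0
```

```bash
python3 - <<'E'
from lid import *
o=readout.get_obs();print(o['wrist_torque'],o['joint_positions'].round(2),o['tool_pos'],o['ee_rot'],o['wrist_force']); lid('w14.png')
T=snap('top','t14.png')
s=load('w14')
cv2.imwrite('pics/m14.png',np.hstack([s['pixels'][:,:,::-1][0:400,120:520],cv2.resize(T['pixels'][140:220,250:330,::-1],(400,400),interpolation=cv2.INTER_CUBIC)]))
E
```

```text
[-0.33662396  0.56245329  0.03014673] [-0.03  0.17  1.48 -0.    1.48 -0.49] [0.57071645 0.04090698 0.10090347] [3.13619986 0.00398421 2.03436304] [ 0.3773026  -1.6002098   9.88677664]
disc rel. TCP, tool x,y -0.0033 -0.0005 rms 0.0008 57 65
width 0.015500000000000014 handle yaw rel tool (about tool z) 0.5265 mid 0.0
bar end at 0.04500000000000001 (0.042 if centred)
```

View pics/m14.png

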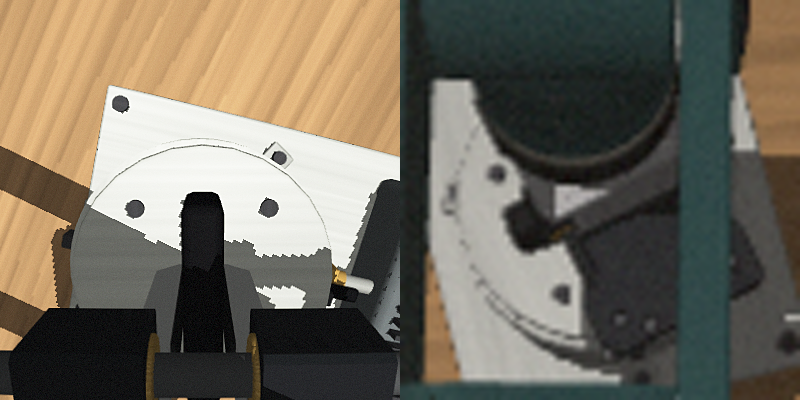

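The left half shows the lid flush on the pot with the handle still straight in the fingers. It has turned about 77 degrees, with the stop not yet felt, so I turn the last few degrees.

Call:
carry_out(
  motion="0.005 0 0 0 0 0.02 0; 0 0 0 0 0 0.02 0; 0 0 0 0 0 0 0; 0 0 0 0 0 0 0; 0 0 0 0 0 0 0; 0 0 0 0 0 0 0",
)

```text
time: 33.6
tool_pos: [0.57, 0.0413, 0.1009]
ee_rot: [3.137, 0.004, 1.952]
wrist_force: [-1.5, -2.6, 10.2]
width: 0.0159
finger_force: 30.3
```

```bash
python3 - <<'E'
from lid import *
o=readout.get_obs();print(o['wrist_torque'],o['tool_pos'],o['ee_rot'],o['wrist_force'],o['qvel'].round(3)); lid('w15.png')
E
```

```text
[-0.46902309  0.52672847  0.51522404] [0.56997882 0.04128503 0.10090711] [3.13685797 0.00436208 1.95172461] [-1.50603216 -2.59738758 10.24462108] [-0.001  0.001  0.001  0.001  0.     0.001]
disc rel. TCP, tool x,y -0.0034 0.0001 rms 0.00067 57 66
width 0.015500000000000014 handle yaw rel tool (about tool z) 0.4147 mid -0.0005
bar end at 0.04500000000000001 (0.042 if centred)
```

```bash
python3 - <<'E'
from h import *
T=load('t14'); g=cv2.cvtColor(T['pixels'],cv2.COLOR_RGB2GRAY); c=np.array([.464,.354]);a=-.065
for b in blobs(T,(126,195,186,275),g<90,60):
    d=plane(T,[b[1]],.012)[0,:2]-c; print(int(b[0]),np.round([d@[np.cos(a),np.sin(a)],d@[-np.sin(a),np.cos(a)]],3))
E
```

```text
407 [ 0.047 -0.   ]
313 [-0.061  0.034]
```

```bash
python3 -c "
from bench import robot
print(robot.close_job())"
```

```text
the job is handed in; nothing more can be done
None
```

I handed the job in at about 34 s: the spike and axe are in the pot, the sherd is in the tray, and the lid is pressed flat, turned clockwise about 81° to its stop and still gripped; the verdict was not shown.

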